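Plug the vacuum gauge into the chamber's quick coupler

TASK

Fit the dial gauge from the wooden rack into the quick coupler on the lid of the vacuum chamber: draw the coupler's sleeve back until it stays back by itself, then seat the gauge's plug fully home so that the sleeve springs forward and locks it, and let go. Work gently, by feel, without forcing the plug, and leave the other fittings and everything else on the bench where they are.

Things in the scene. Friction and masses are not known exactly. Their poses are not given: they have to be found in the camera images.
- chamber: Vacuum chamber fixed on the bench: aluminium pot 216 mm across with a clear lid, lid top 106 mm above the bench. Origin under its centre. On the lid: a port boss 45 mm from the centre that carries the upright quick coupler, and a vent valve 23 mm high, 104 mm from the coupler. The plug may press on the coupler with at most 25 N.
- port (a point): Centre of the top of the boss (34 mm across), 114 mm above the bench; z up. The coupler stands in it, mouth up, screwed in more or less deep and not quite central: its rim is 62 to 78 mm above this point, its axis up to 3 mm beside it, so height and centre must be felt. The mouth is 23 mm wide and tapers within 3 mm to an 18 mm bore; the nose is 25 mm across.
- sleeve (a joint): Steel sleeve on the coupler, in metres: 0 = forward (up), growing as it is drawn back (down, towards the lid) to its stop at 0.010. Its spring takes 6 N at 0, 11 N at the stop. Drawn past 0.0075 and let go it stays at about 0.0065. Only then does a plug go in (else balls stop it 11 mm down); fully home, the plug trips the sleeve: it springs to 0 and locks it.
- sleeve_mid (a point): Middle of the knurled sleeve when forward, for a coupler 70 mm high over the boss (it may be 8 mm higher or lower, 3 mm aside). The sleeve is 36 mm across and 32 mm long, its top 4 mm under the coupler's rim; its lowest 4 mm are a flange 41 mm across. 48 mm below the rim begins a brass hexagon 33 mm wide. It can be gripped round its outside and pushed down.
- gauge_mid (a point): Centre of the gauge's round case: dark steel, 50 mm across, 30 mm high, white dial on top, 0.18 to 0.29 kg; z is its axis, up. Below it a hexagon, a flange 26 mm across with its underside 31 mm below this point, and a plug 16 mm across, 23 mm long, its bevelled tip 54 mm below this point. It stands in any hole of the rack, this point 63 mm above the bench; lift it 25 mm to clear.
- home (a point): Where the centre of the gauge's case comes when fully home, for a coupler 70 mm high: 101 mm above port (true height up to 8 mm more or less, with the flange down on the coupler's rim). Once centred the plug slides freely; its last 3 mm go against 5 to 12 N (more if pushed fast, so a drop does not seat it), the sleeve springs forward, and then the flange meets the rim.
- gauge: The gauge as a whole; this origin is the tip of its plug (54 mm below gauge_mid), z up along its axis.
- rack: Beech rack 70 mm (x) by 280 mm (y) by 32 mm high, fixed on the bench, with three upright through holes of 20 mm in a row along its y, 90 mm apart; origin at the centre of its underside. It holds the gauge and the two other plugs.
- blank: Brass blanking plug in the rack, with a knurled head 22 mm across, standing 23 mm out of the rack; not to be used. Origin at the plug's tip, 9 mm above the bench.
- silencer: Silencer plug in the rack: a brass hexagon 24 mm across with a sintered bronze cylinder 19 mm across, standing 46 mm out of the rack; not to be used. Origin at the plug's tip, 9 mm above the bench.
- amber: Amber glass bottle, 54 mm across, 105 mm high; to be left alone. Origin at the centre of its underside.
- dropper: Yellowish dropper bottle, 38 mm across, 110 mm high; to be left alone. Origin at the centre of its underside.
- beaker: Small glass beaker, 56 mm across, 65 mm high; to be left alone. Origin at the centre of its underside.
- slidebox: Open grey box of glass slides, 40 by 90 by 25 mm high; to be left alone. Origin at the centre of its underside.
- dish: Flat clear dish with a rock chip, 60 mm across, 19 mm high; to be left alone. Origin at the centre of its underside.

How it is judged:
On the way:
1. the sleeve has been drawn back, let go, and stays back by itself (value of joint sleeve above 0.0055 m and contact force between each of the arm, the fingers and chamber below 0.3 N), for 0.3 s.
At the end, for the whole second after the job is handed in: The gauge stands upright (within 6 degrees) in the coupler, its case centred over the port within 8 mm and 91.5 to 110.5 mm above it (plug fully home; the coupler's height varies), the sleeve sprung forward (under 1.5 mm from its forward stop), the gauge at rest (under 10 mm/s) (value of joint sleeve below 0.0015 m and z of gauge_mid in the frame of port between 0.0915 and 0.1105 m and horizontal distance between gauge_mid and port below 0.008 m and angle between gauge_mid's own z axis and vertical below 0.1 rad and linear speed of gauge below 0.01 m/s); the robot touches nothing.
It fails at once if the plug is forced: gauge and coupler press on each other with more than 25 N (contact force between gauge and chamber above 25 N).
It fails at once if another fitting or a thing on the bench is moved by more than 30 mm (distance of any of blank, silencer, amber, dropper, beaker, slidebox, dish from where it was at the start of the episode above 0.03 m).
It also fails if it takes over 67 s, if anything falls off the work surface, if the arm or the gripper's body presses on something with over 40 N, if the wrist force passes 120 N, or if a joint passes its speed limit or range.

ROBOT

A 6-joint arm with a two-finger parallel gripper is mounted at the origin on the work surface. World frame = base frame: x ahead of the robot, y to its left, z up, the work surface at z = 0. Lengths are in m, angles in rad, forces in N, time in s.
With the tool pointing down it reaches from about 0.35 to 0.875 m from the base axis. Payload 4.2 kg.
Tool frame: the origin (TCP) lies between the finger pads; the fingertips stand robot.tip_extent ahead of it and the grasp point (between the pads) lies 8 mm behind it (robot.tip_extent is the distance from the TCP to the fingertips, in m); z points along the fingers, y is the direction in which the jaws open and shut (so a half turn about z gives the same grasp; the last joint's range is limited). The gripper opens to 87 mm and grips with 3 to 60 N. Pads are 19 mm wide; open, the fingers measure 117 mm over their backs; the gripper's body (75 mm by 190 mm) begins 51 mm behind the grasp point.
Start: joints at [-1.049, 0.385, 0.008, 0, -1.194, -0.259], TCP at [0.162, -0.604, 0.234] pointing down, gripper open.
Joint ranges: [-3.14, 3.14], [-1.21, 2.06], [-1.07, 1.41], [-3.16, 2.05], [-2.99, -0.16], [-3.1, 3.1]. Speed limits (rad/s): [2.79, 2.79, 3.14, 3.14, 3.14, 3.14].

INTERFACE

Orientations are given as a unit quaternion [w, x, y, z].
In Python, from station import robot gives the robot as it stands.
- The arm moves only by the shell command python3 -m pendant 'ROWS' [FORCE]. ROWS is JSON, a list of rows, each a list of 3 entries, a list of its own where there are three numbers: the shift along the world's x, y, z in mm, then the turn, a rotation vector about the world's x, y, z in rad, then the closure in counts, from 0 (fully open) to 255 (shut). In form: [[[x, y, z], [rx, ry, rz], hand], ...]. A call has 1 to 5 rows; each row is the pose to reach, as a shift and turn from the pose commanded when the call began; what a row does not reach only later rows make up. A row lasts 1/10 s, in which the tool goes at most 50 mm and 8.59 degrees, less where a joint would pass 70% of its speed; a pose out of reach is approached as far as the arm can. A call with a gripper value outside its range is refused whole. The fingers move at their own pace and stop on an object; FORCE is the grip in N (left out, the last holds). Time passes only in rows, so rows that repeat a pose let the fingers close. It gives the time, the measured TCP pose, the force and the opening at its end, in the units of the state.
- robot.get_state(): the state, without advancing time (a new reading comes with each control period).
- robot.read_camera(name): name is "scene" or "top" or "wrist"; returns a dict with "image" (480x640x3 uint8, blue, green, red), "z_map" (480x640 float32, m along the optical axis (not along the pixel's ray), 0 where there is no reading), "fx", "fy", "cx", "cy" (pixels), "k1" (the pictures are not rectified: a ray, as slopes to the right and down, at radius r is drawn at 1 + k1 r^2 times it, then the intrinsics apply), "world_from_camera" (4x4, takes a point from camera to world coordinates); the wrist camera has in their place "T_tool_cam" (4x4, takes a point from camera to tool coordinates, whose origin is the TCP and whose axes are the flange's). Camera axes: x right, y up, looking along -z (the intrinsics and any distortion apply to the point x, -y, -z); pixel columns grow to the right and rows downward; lengths in m; the calibration is good to about 2 mm. A picture is of the moment at which its call begins: read the wrist's pose just before it.
- robot.finish_job(): hands the job in, once; it reports no verdict.
The state is a dict: "time_s": time; "joints": joint angles; "joint_vel": joint speeds; "effort": joint torques, N m; "tool_pos": TCP position; "tcp_rot": TCP orientation; "wrist_force": force on the tool from outside, world axes, zero at the start; "moment": the same for the moment, N m; "gripper_width": opening from 0.0 (shut) to 1.0 (fully open).
Only numpy, scipy, OpenCV 4.12 (cv2) and the standard library are available. Lean on these libraries where they do the work, as an engineer would, in place of code of your own. Each camera call takes 0.05 s, during which the arm holds its last target.

## Working session

There is one attempt and no reset: what is moved stays moved. The work goes in short steps, Python scripts to look and compute and a shell command to move; the robot and the scene stay as the last step left them, time stands still between calls to the robot, and variables do not carry over. Pictures are saved under pics/ and viewed, and the job is handed in when it is done.

```bash
ls; mkdir -p pics
cat > h.py <<'E'
from station import robot
import numpy as np, cv2
def cam(n):
    s=robot.get_state(); c=robot.read_camera(n); c['s']=s
    if 'T_tool_cam' in c:
        w,x,y,z=s['tcp_rot']
        from scipy.spatial.transform import Rotation as R
        T=np.eye(4);T[:3,:3]=R.from_quat([x,y,z,w]).as_matrix();T[:3,3]=s['tool_pos']
        c['world_from_camera']=T@np.array(c['T_tool_cam'])
    return c
def ray(c,u,v):
    p=np.array([[(u-c['cx'])/c['fx'],(v-c['cy'])/c['fy']]])[0]
    q=p.copy()
    for _ in range(20): q=p/(1+c['k1']*(q@q))
    d=np.array([q[0],-q[1],-1.0]); T=np.array(c['world_from_camera'])
    return T[:3,3],T[:3,:3]@d
def onz(c,u,v,z):
    o,d=ray(c,u,v); return o+d*(z-o[2])/d[2]
def depth(c,u,v):
    o,d=ray(c,u,v); return o+d*float(c['z_map'][int(v),int(u)])
def proj(c,P):
    T=np.linalg.inv(np.array(c['world_from_camera'])); p=T[:3,:3]@np.array(P)+T[:3,3]
    q=np.array([p[0],-p[1]])/-p[2]; q=q*(1+c['k1']*(q@q)); return q*[c['fx'],c['fy']]+[c['cx'],c['cy']]
E
python3 - <<'E'
from h import *
print(robot.get_state(), robot.tip_extent)
for n in ['scene','top','wrist']:
    c=cam(n); cv2.imwrite(f'pics/{n}0.png',c['image']); np.savez(f'{n}0.npz',**{k:v for k,v in c.items() if k!='s'})
    print(n,c['fx'],c['k1'],c['world_from_camera'])
E
```

```text
pics
{'time_s': 0.0, 'joints': array([-1.04939965e+00,  3.85546553e-01,  6.62340217e-03, -5.05770252e-04,
       -1.19397260e+00, -2.58584988e-01]), 'joint_vel': array([ 0.00028189,  0.00056168, -0.0001295 ,  0.00020588,  0.00034513,
       -0.0005011 ]), 'effort': array([-7.39730676e-04, -3.90670788e+01,  1.87400258e+01,  4.21977729e+00,
        1.09574132e-02, -1.86398493e-04]), 'tool_pos': array([ 0.16223621, -0.6029813 ,  0.23246365]), 'tcp_rot': array([-1.81683334e-04, -1.30935425e-01,  9.91390315e-01,  1.06024954e-03]), 'wrist_force': array([0.26620091, 0.17748818, 0.92152953]), 'moment': array([0.0003533 , 0.0092186 , 0.02718996]), 'gripper_width': 1.0002900520026843} 0.011
scene 575.1099467368256 0.04675918902834932 [[ 0.4517701  -0.66057505  0.5996202   1.23838686]
 [ 0.89213208  0.3329785  -0.30532879 -0.35606012]
 [ 0.00203194  0.67287883  0.73974992  0.99142545]
 [ 0.          0.          0.          1.        ]]
top 577.7933728597292 -0.022356709910551654 [[ 0.02142203  0.99774251 -0.06364738  0.50152333]
 [-0.99968072  0.02052338 -0.01473955 -0.02834232]
 [-0.01340002  0.06394281  0.9978636   1.35173896]
 [ 0.          0.          0.          1.        ]]
wrist 336.1757079846885 -0.0025679453956485654 [[-0.2589852  -0.92729486 -0.27027932  0.08755318]
 [ 0.96587983 -0.24815188 -0.0741404  -0.62353027]
 [ 0.00167969 -0.28025861  0.95992307  0.38315815]
 [ 0.          0.          0.          1.        ]]
```

View pics/scene0.png

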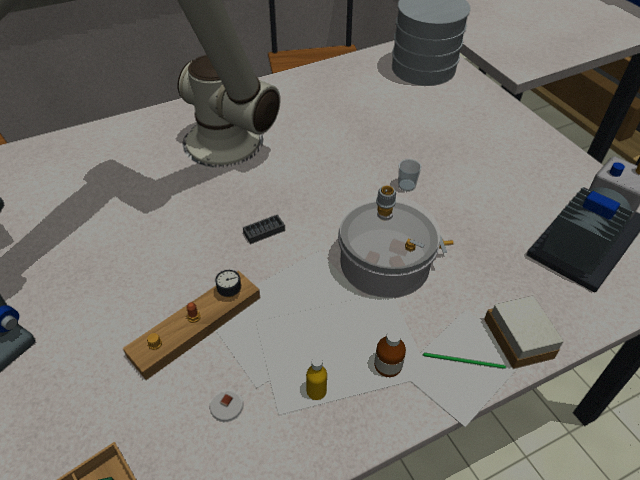

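View pics/top0.png

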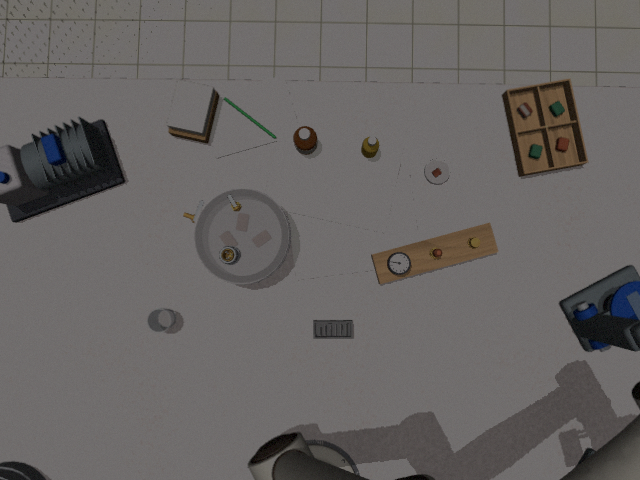

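View pics/wrist0.png

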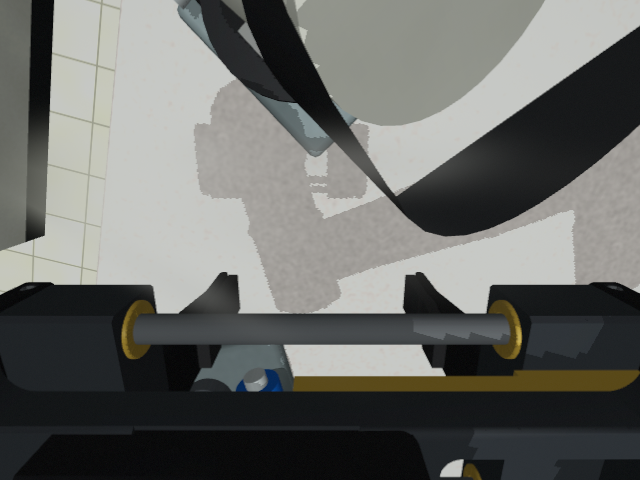

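The scene view shows the gauge at about (228,282), in the rack end nearest the chamber, and the coupler at (386,200). In the top view they are at (399,263) and (229,255). I'll zoom in and measure.

Run:
```python
from h import *
cs={n:dict(np.load(f'{n}0.npz')) for n in['scene','top']}
def crop(n,u,v,w):
    i=cs[n]['image'][v-w:v+w,u-w:u+w]; return cv2.resize(cv2.convertScaleAbs(i,alpha=1.6),(390,390),interpolation=cv2.INTER_CUBIC)
cv2.imwrite('pics/z1.png',np.hstack([crop('scene',386,205,30),crop('top',229,250,30)]))
cv2.imwrite('pics/z2.png',np.hstack([crop('scene',228,282,30),crop('top',399,263,30)]))
t=cs['top']
print('gauge',onz(t,399,263,.078),'coupler',onz(t,229,255,.184),'valve',onz(t,236,207,.129))
for a in [(399,263),(229,255)]: print(depth(t,*a))
print('blank etc',onz(t,437,253,.06),onz(t,475,242,.05))
```

```text
gauge [ 0.51885481 -0.17880484  0.078     ] coupler [0.52627253 0.17765805 0.184     ] valve [0.63001207 0.17564446 0.129     ]
[ 0.51880912 -0.17840818  0.0813579 ]
[0.52705562 0.18417612 0.14705148]
blank etc [ 0.54315484 -0.2653519   0.06      ] [ 0.57000093 -0.35243666  0.05      ]
```

View pics/z1.png

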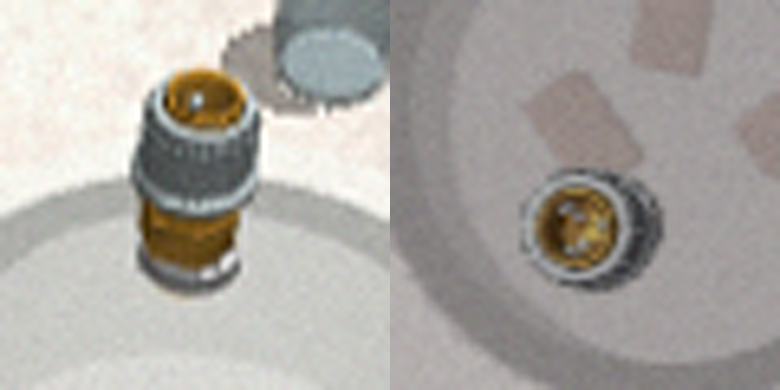

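View pics/z2.png

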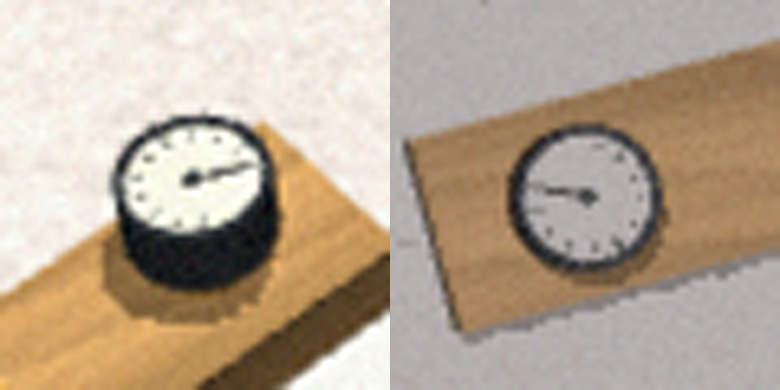

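```bash
cat >> h.py <<'E'
def tri(*cuv):
    A=[];b=[]
    for c,u,v in cuv:
        o,d=ray(c,u,v); d=d/np.linalg.norm(d); M=np.eye(3)-np.outer(d,d); A.append(M);b.append(M@o)
    A=np.vstack(A);b=np.hstack(b); x=np.linalg.lstsq(A,b,rcond=None)[0]; return x,np.linalg.norm(A@x-b)
E
python3 - <<'E'
from h import *
s,t=[dict(np.load(f'{n}0.npz')) for n in['scene','top']]
print('coupler',tri((s,387.1,189.7),(t,227.8,254.7)))
print('gauge',tri((s,227.6,278.5),(t,398.7,262.7)),onz(t,398.7,262.7,.078),onz(s,227.6,278.5,.078))
# chamber circle fit on grey wall top: bottom of rim; heights histogram
Z=t['z_map'];pts=[]
for v in range(185,290):
  for u in range(190,296):
    p=depth(t,u,v)
    pts.append([u,v,*p])
P=np.array(pts)
for lo,hi in [(.09,.1),(.1,.11),(.11,.12),(.12,.14),(.14,.16),(.16,.18),(.18,.2)]:
    m=(P[:,4]>lo)&(P[:,4]<hi); q=P[m]
    if len(q): print(lo,len(q),q[:,2].min(),q[:,2].max(),q[:,3].min(),q[:,3].max(),q[:,2:4].mean(0))
m=(P[:,4]>.15)
print(P[m][:,2:].mean(0),m.sum(), np.round(np.percentile(P[m][:,4],[5,50,95]),4))
E
```

```text
coupler (array([0.52709118, 0.1812512 , 0.17938732]), np.float64(0.0004905433263036243))
gauge (array([ 0.51929568, -0.17837493,  0.07992056]), np.float64(0.0006980669446118383)) [ 0.51949983 -0.17813714  0.078     ] [ 0.51756181 -0.17844912  0.078     ]
0.09 43 0.4656376738497396 0.6563748103129105 0.06128829982569687 0.23259125717926563 [0.56027444 0.1048347 ]
0.1 6120 0.4661419491607268 0.6768413143871125 0.0626992755882275 0.27410284162979714 [0.57206272 0.16766842]
0.11 921 0.4661814734023293 0.6757951833122974 0.06383408174811137 0.27227978834110167 [0.57352681 0.16529223]
0.12 87 0.5146176758674877 0.6552313530087386 0.17044329976371245 0.19597159565680092 [0.63734882 0.18243582]
0.14 93 0.5081239705027162 0.5460235182139287 0.1625989293834793 0.19228458524410244 [0.52606425 0.17736894]
0.16 207 0.5099665902728937 0.5453218855588208 0.1642975091762349 0.200110719411491 [0.52735679 0.18135306]
0.18 24 0.5121309159869317 0.5406914750731336 0.1701664867026661 0.19608600330782247 [0.52437198 0.18272455]
[0.52313643 0.15226732 0.33410686] 306 [0.1521 0.176  1.3517]
```

```bash
python3 -m pendant '[[[35,25,20],[0,0,0],0],[[70,55,40],[0,0,0],0],[[105,85,60],[0,0,0],0],[[140,120,60],[0,0,0],0],[[170,155,60],[0,0,0],0]]' 40; python3 -m pendant '[[[25,40,0],[0,0,0],0],[[50,80,0],[0,0,0],0],[[75,120,0],[0,0,0],0],[[100,160,0],[0,0,0],0],[[120,200,0],[0,0,0],0]]'
```

```text
time_s: 0.65
tool_pos: [0.3339, -0.4471, 0.294]
tcp_rot: [0.001, -0.131, 0.991, -0.0]
wrist_force: [0.6, -0.3, -0.2]
gripper_width: 1.001
time_s: 1.15
tool_pos: [0.4532, -0.2466, 0.2933]
tcp_rot: [-0.0, -0.131, 0.991, 0.0]
wrist_force: [1.0, -0.2, -0.3]
gripper_width: 0.999
```

```bash
python3 -m pendant '[[[10,45,0],[0,0,0],0],[[20,90,0],[0,0,0],0],[[30,135,0],[0,0,0],0],[[40,180,0],[0,0,0],0],[[50,225,0],[0,0,0],0]]'; python3 -m pendant '[[[6,45,0],[0,0,0],0],[[12,90,0],[0,0,0],0],[[18,135,0],[0,0,0],0],[[22,180,0],[0,0,0],0],[[24,203,0],[0,0,0],0]]'
python3 - <<'E'
from h import *
c=cam('wrist'); cv2.imwrite('pics/w1.png',c['image'])
print(c['s']['tool_pos'],c['s']['wrist_force'],proj(c,[.527,.181,.18]))
np.savez('w1.npz',**{k:v for k,v in c.items() if k!='s'})
E
```

```text
time_s: 1.65
tool_pos: [0.5022, -0.0216, 0.2935]
tcp_rot: [0.0, -0.131, 0.991, 0.0]
wrist_force: [1.1, 0.4, -0.6]
gripper_width: 1.002
time_s: 2.15
tool_pos: [0.5262, 0.1826, 0.2929]
tcp_rot: [-0.0, -0.132, 0.991, 0.0]
wrist_force: [0.5, 0.1, -0.3]
gripper_width: 0.999
[0.52622091 0.18257652 0.29288147] [ 0.46614094  0.10056731 -0.28471591] [319.19624402 238.61160492]
```

View pics/w1.png

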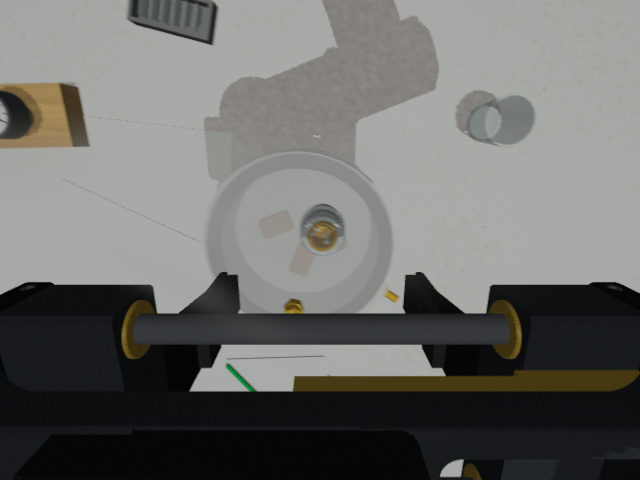

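The wrist view shows the coupler rim near (322,235), inside the lid ring. The predicted pixel was (319,239), so my first fix is close. I'll refine it.

Run:
```python
from h import *
c=dict(np.load('w1.npz')); i=c['image'][195:265,287:357]
cv2.imwrite('pics/w1z.png',cv2.resize(cv2.convertScaleAbs(i,alpha=1.4),(560,560),interpolation=cv2.INTER_CUBIC))
```

```text
(no output)
```

View pics/w1z.png

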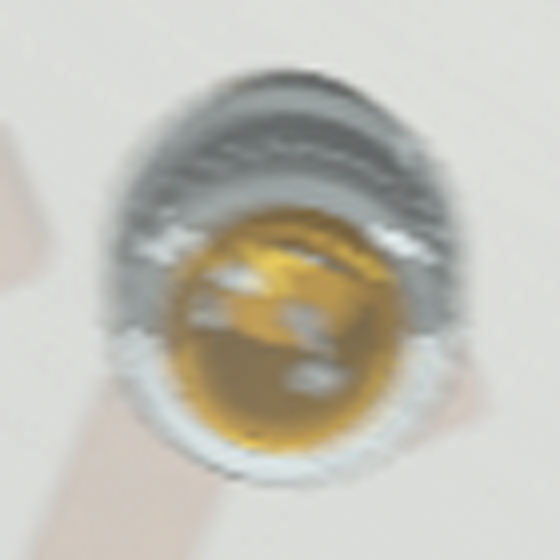

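Run:
```python
from h import *
s,t,w=[dict(np.load(f'{n}.npz')) for n in['scene0','top0','w1']]
S=(s,387.1,189.7);T=(t,227.8,254.7);W=(w,322.4,235.8)
print(tri(S,T,W),tri(S,W),tri(T,W))
o,d=ray(*W);d/=np.linalg.norm(d)
print([onz(w,322.4,235.8,z) for z in (.176,.18,.184,.188)])
```

```text
(array([0.52581845, 0.18241821, 0.17723066]), np.float64(0.002082022850171336)) (array([0.5249247 , 0.18321909, 0.17681007]), np.float64(0.00010954128362666294)) (array([0.52734546, 0.18350986, 0.16723542]), np.float64(0.0005983908727796672))
[array([0.52510894, 0.18321384, 0.176     ]), array([0.52400935, 0.18289915, 0.18      ]), array([0.52290976, 0.18258445, 0.184     ]), array([0.52181016, 0.18226976, 0.188     ])]
```

```bash
python3 -m pendant '[[[0,0,-40],[0,0,0],0],[[0,0,-80],[0,0,0],0],[[0,0,-110],[0,0,0],0],[[0,0,-130],[0,0,0],0],[[0,0,-130],[0,0,0],60]]' 10; python3 -m pendant '[[[0,0,0],[0,0,0],120],[[0,0,0],[0,0,0],135],[[0,0,0],[0,0,0],140]]' 5
```

```text
time_s: 2.7
tool_pos: [0.5243, 0.1781, 0.1601]
tcp_rot: [-0.004, -0.131, 0.991, -0.001]
wrist_force: [-0.1, -0.6, 0.2]
gripper_width: 0.968
time_s: 3.0
tool_pos: [0.5271, 0.1799, 0.1651]
tcp_rot: [0.001, -0.131, 0.991, 0.001]
wrist_force: [0.9, -0.2, 0.3]
gripper_width: 0.724
```

```bash
python3 -m pendant '[[[0,0,0],[0,0,0],140],[[0,0,0],[0,0,0],140],[[0,0,0],[0,0,0],140]]' 5;python3 -m pendant '[[[0,0,0],[0,0,0],160],[[0,0,0],[0,0,0],160],[[0,0,0],[0,0,0],160]]' 5
```

```text
time_s: 3.3
tool_pos: [0.5265, 0.1796, 0.1639]
tcp_rot: [0.0, -0.131, 0.991, 0.0]
wrist_force: [-0.7, 0.1, -0.2]
gripper_width: 0.484
time_s: 3.6
tool_pos: [0.5262, 0.1815, 0.1638]
tcp_rot: [0.001, -0.131, 0.991, 0.002]
wrist_force: [-2.6, 6.7, 1.3]
gripper_width: 0.432
```

```bash
python3 -m pendant '[[[-0.7,2.7,0],[0,0,0],160],[[-0.7,2.7,0],[0,0,0],160],[[-0.7,2.7,0],[0,0,0],160],[[-0.7,2.7,0],[0,0,0],160]]' 5
```

```text
time_s: 4.0
tool_pos: [0.5259, 0.1819, 0.1638]
tcp_rot: [0.0, -0.131, 0.991, -0.0]
wrist_force: [1.4, -1.5, 0.8]
gripper_width: 0.428
```

```bash
python3 -m pendant '[[[0,0,0],[0,0,0],170],[[0,0,0],[0,0,0],170],[[0,0,0],[0,0,0],170],[[0,0,0],[0,0,0],170]]' 8
```

```text
time_s: 4.4
tool_pos: [0.5259, 0.182, 0.1638]
tcp_rot: [0.0, -0.131, 0.991, -0.0]
wrist_force: [0.8, -3.0, 2.4]
gripper_width: 0.425
```

```bash
python3 -m pendant '[[[0,-0.5,0],[0,0,0],255],[[0,-0.5,0],[0,0,0],255],[[0,-0.5,-1],[0,0,0],255],[[0,-0.5,-2],[0,0,0],255],[[0,-0.5,-3],[0,0,0],255]]' 40;python3 -m pendant '[[[0,0,-1],[0,0,0],255],[[0,0,-2],[0,0,0],255],[[0,0,-3],[0,0,0],255],[[0,0,-3],[0,0,0],255]]' 40
```

```text
time_s: 4.9
tool_pos: [0.526, 0.1819, 0.1621]
tcp_rot: [0.001, -0.131, 0.991, 0.0]
wrist_force: [-2.1, -2.2, 9.5]
gripper_width: 0.417
time_s: 5.3
tool_pos: [0.526, 0.182, 0.1591]
tcp_rot: [0.001, -0.131, 0.991, 0.0]
wrist_force: [-1.3, -1.2, 8.7]
gripper_width: 0.417
```

```bash
python3 -m pendant '[[[0,0,-1],[0,0,0],255],[[0,0,-2],[0,0,0],255],[[0,0,-3],[0,0,0],255],[[0,0,-3],[0,0,0],255]]' 40; python3 -m pendant '[[[0,0,-1],[0,0,0],255],[[0,0,-2],[0,0,0],255],[[0,0,-2],[0,0,0],255]]' 40
```

```text
time_s: 5.7
tool_pos: [0.526, 0.1819, 0.156]
tcp_rot: [0.001, -0.131, 0.991, 0.0]
wrist_force: [-1.8, -2.4, 9.4]
gripper_width: 0.418
time_s: 6.0
tool_pos: [0.526, 0.182, 0.1542]
tcp_rot: [0.001, -0.131, 0.991, 0.0]
wrist_force: [-2.0, -1.9, 10.7]
gripper_width: 0.414
```

```bash
python3 -m pendant '[[[0,0,-1],[0,0,0],255],[[0,0,-1],[0,0,0],255],[[0,0,-1],[0,0,0],255]]' 40
```

```text
time_s: 6.3
tool_pos: [0.5261, 0.182, 0.1537]
tcp_rot: [0.001, -0.131, 0.991, 0.0]
wrist_force: [-2.7, -2.7, 11.4]
gripper_width: 0.418
```

```bash
python3 -m pendant '[[[0,0,0],[0,0,0],60],[[0,0,0],[0,0,0],30],[[0,0,0],[0,0,0],0],[[0,0,0],[0,0,0],0],[[0,0,0],[0,0,0],0]]' 40;python3 -m pendant '[[[0,0,0],[0,0,0],0],[[0,0,0],[0,0,0],0],[[0,0,0],[0,0,0],0],[[0,0,0],[0,0,0],0],[[0,0,0],[0,0,0],0]]';  python3 - <<'E'
from h import *
for n in ['scene']:
    c=cam(n); i=c['image'][165:245,346:426]; cv2.imwrite('pics/s2.png',cv2.resize(cv2.convertScaleAbs(i,alpha=1.5),(560,560),interpolation=cv2.INTER_CUBIC))
s=c['s'];print(s['joints'],s['tool_pos'],s['wrist_force'],s['gripper_width'])
E
```

```text
time_s: 6.8
tool_pos: [0.5253, 0.1816, 0.1509]
tcp_rot: [-0.001, -0.131, 0.991, -0.0]
wrist_force: [-0.4, -0.3, -0.2]
gripper_width: 0.787
time_s: 7.3
tool_pos: [0.5257, 0.1817, 0.1516]
tcp_rot: [0.0, -0.131, 0.991, 0.0]
wrist_force: [-0.2, -0.7, 0.0]
gripper_width: 0.998
[ 6.24156714e-01  3.42673897e-01 -2.78840199e-01 -2.78267364e-05
 -9.49205738e-01 -1.93216964e+00] [0.5256908  0.18168241 0.15159074] [-0.19464064 -0.68328321  0.02303653] 0.9977365796331907
```

View pics/s2.png

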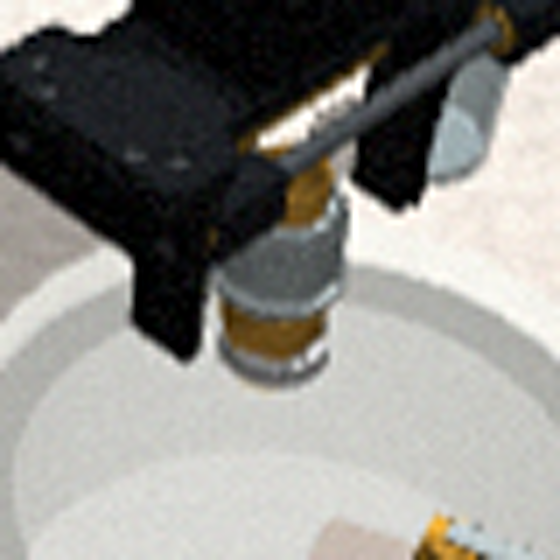

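The sleeve is back: about 10 mm of brass nose shows above it, and the exposed hexagon below it is shorter. Next I'll turn 90° to centre the other axis by feeling the nose.

```bash
python3 -m pendant '[[[0,0,15],[0,0,0.14],0],[[0,0,30],[0,0,0.28],0],[[0,0,30],[0,0,0.42],0],[[0,0,30],[0,0,0.56],0],[[0,0,30],[0,0,0.70],0]]'; python3 -m pendant '[[[0,0,0],[0,0,0.14],0],[[0,0,0],[0,0,0.28],0],[[0,0,0],[0,0,0.42],0],[[0,0,0],[0,0,0.56],0],[[0,0,0],[0,0,0.70],0]]';python3 -m pendant '[[[0,0,0],[0,0,0.14],100],[[0,0,0],[0,0,0.17],150],[[0,0,0],[0,0,0.17],170],[[0,0,0],[0,0,0.17],170],[[0,0,0],[0,0,0.17],170]]' 5
```

```text
time_s: 7.85
tool_pos: [0.5257, 0.1817, 0.1817]
tcp_rot: [0.0, -0.466, 0.885, 0.0]
wrist_force: [-0.3, -0.6, -0.2]
gripper_width: 0.999
time_s: 8.35
tool_pos: [0.5257, 0.1817, 0.1816]
tcp_rot: [-0.0, 0.741, -0.672, -0.0]
wrist_force: [-0.1, -0.7, 0.2]
gripper_width: 1.0
time_s: 8.85
tool_pos: [0.5257, 0.1817, 0.1816]
tcp_rot: [0.0, 0.793, -0.609, -0.0]
wrist_force: [0.4, -0.0, -0.8]
gripper_width: 0.631
```

```bash
python3 -m pendant '[[[0,0,0],[0,0,0],170],[[0,0,0],[0,0,0],170],[[0,0,0],[0,0,0],170],[[0,0,0],[0,0,0],170],[[0,0,0],[0,0,0],170]]' 5; python3 -m pendant '[[[0,0,0],[0,0,0],180],[[0,0,0],[0,0,0],190],[[0,0,0],[0,0,0],200],[[0,0,0],[0,0,0],200]]' 5
```

```text
time_s: 9.35
tool_pos: [0.5257, 0.1817, 0.1816]
tcp_rot: [-0.0, 0.793, -0.609, 0.0]
wrist_force: [-0.5, -0.1, -0.6]
gripper_width: 0.336
time_s: 9.75
tool_pos: [0.5261, 0.1819, 0.1818]
tcp_rot: [-0.0, 0.793, -0.609, 0.0]
wrist_force: [1.7, 1.1, 0.6]
gripper_width: 0.282
```

```bash
python3 -m pendant '[[[0.6,0.2,0],[0,0,0],200],[[0.6,0.2,0],[0,0,0],200],[[0.6,0.2,0],[0,0,0],200]]' 5
```

```text
time_s: 10.05
tool_pos: [0.5262, 0.1819, 0.1817]
tcp_rot: [0.0, 0.793, -0.609, -0.0]
wrist_force: [0.0, -0.0, 1.9]
gripper_width: 0.282
```

```bash
python3 -m pendant '[[[0,0,0],[0,0,0],60],[[0,0,0],[0,0,0],0],[[0,0,0],[0,0,0],0],[[0,0,10],[0,0,0],0],[[0,0,50],[0,0,0],0]]'; python3 -m pendant '[[[0,-20,30],[0,0,0],0],[[0,-65,30],[0,0,0],0],[[0,-110,30],[0,0,0],0],[[0,-155,30],[0,0,0],0],[[-4,-200,30],[0,0,0],0]]';python3 -m pendant '[[[-1,-45,-10],[0,0,0],0],[[-2,-90,-30],[0,0,0],0],[[-3,-130,-40],[0,0,0],0],[[-3,-161,-50],[0,0,0],0],[[-3,-161,-50],[0,0,0],0]]';  python3 - <<'E'
from h import *
c=cam('wrist'); cv2.imwrite('pics/w2.png',c['image'])
print(c['s']['tool_pos'],c['s']['joints'],proj(c,[.519,-.178,.078]))
np.savez('w2.npz',**{k:v for k,v in c.items() if k!='s'})
E
```

```text
time_s: 10.55
tool_pos: [0.5239, 0.1807, 0.2282]
tcp_rot: [0.005, 0.793, -0.609, -0.002]
wrist_force: [-0.2, 1.1, 0.4]
gripper_width: 0.653
time_s: 11.05
tool_pos: [0.5224, -0.0197, 0.2625]
tcp_rot: [-0.0, 0.794, -0.608, 0.001]
wrist_force: [0.3, -0.1, 0.6]
gripper_width: 0.99
time_s: 11.55
tool_pos: [0.5181, -0.1821, 0.2104]
tcp_rot: [0.001, 0.792, -0.611, -0.001]
wrist_force: [0.5, 0.6, 0.6]
gripper_width: 1.0
[ 0.51813682 -0.18209709  0.21038295] [-4.26382226e-02  2.76115428e-01 -2.13276523e-01  1.75527241e-04
 -1.08437320e+00  2.99735206e-01] [317.96116024 235.43172356]
```

View pics/w2.png

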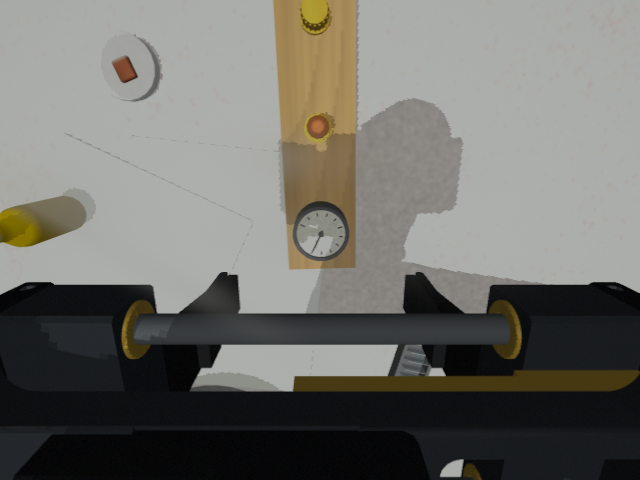

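The wrist view shows the dial centre at about (321,231), with jaws across the rack. I'll check where the dropper bottle (110 mm high) sits relative to the gripper body.

Run:
```python
from h import *
w,t,s=[dict(np.load(f'{n}.npz')) for n in['w2','top0','scene0']]
G=onz(w,320.8,231,.078);print('gauge',G, tri((w,320.8,231),(t,398.7,262.7),(s,227.6,278.5)))
for n,uv,z in [('dropper',(371,140),.11),('amber',(305,132),.105),('slide',(333,329),.025),('silencer',(437,253),.078)]:
    p=onz(t,*uv,z); d=p[:2]-G[:2]; j=np.array([.966,.259]); print(n,p,'jaw',d@j,'perp',d@[-.259,.966])
```

```text
gauge [ 0.51761491 -0.18251577  0.078     ] (array([ 0.51817767, -0.17960787,  0.0771733 ]), np.float64(0.00364174044423538))
dropper [ 0.78428001 -0.11081259  0.11      ] jaw 0.276169608973919 perp 0.0001990038183020259
amber [0.80048649 0.03345517 0.105     ] jaw 0.32919042659122905 perp 0.13536418428151664
slide [ 0.36625627 -0.03700887  0.025     ] jaw -0.10852616210851421 perp 0.17976154578094558
silencer [ 0.54257472 -0.26204925  0.078     ] jaw 0.0035120070132290708 perp -0.08329393392697423
```

```bash
python3 -m pendant '[[[0.5,2,-35],[0,0,0],0],[[0.5,2,-70],[0,0,0],0],[[0.5,2,-105],[0,0,0],0],[[0.5,2,-110],[0,0,0],0],[[0.5,2,-110],[0,0,0],0]]' 4;  python3 - <<'E'
from h import *
c=cam('wrist'); cv2.imwrite('pics/w3.png',c['image'])
print(c['s']['tool_pos'],proj(c,[.5186,-.180,.078]))
E
```

```text
time_s: 12.1
tool_pos: [0.5202, -0.1765, 0.1019]
tcp_rot: [0.0, 0.794, -0.608, -0.0]
wrist_force: [0.0, 0.2, 1.1]
gripper_width: 1.002
[ 0.52017516 -0.17652475  0.10186107] [324.52733003 277.27544164]
```

View pics/w3.png

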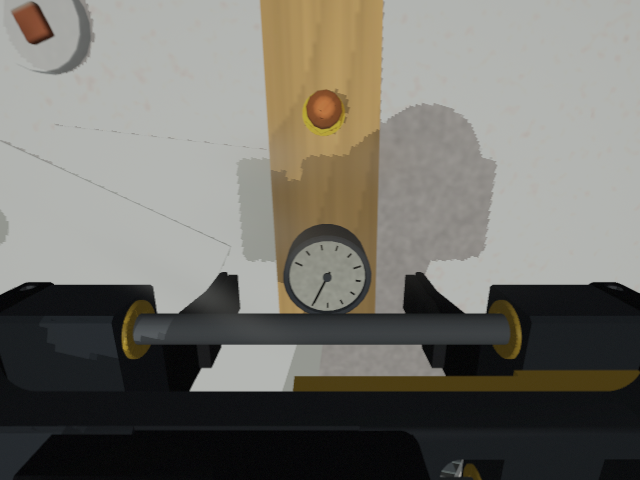

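```bash
python3 -m pendant '[[[-2,-3.5,-20],[0,0,0],0],[[-2,-3.5,-40],[0,0,0],30],[[-2,-3.5,-47],[0,0,0],60],[[-2,-3.5,-47],[0,0,0],90],[[-2,-3.5,-47],[0,0,0],120]]' 4; python3 -m pendant '[[[0,0,0],[0,0,0],130],[[0,0,0],[0,0,0],130],[[0,0,0],[0,0,0],130],[[0,0,0],[0,0,0],130]]' 4
```

```text
time_s: 12.65
tool_pos: [0.5191, -0.1807, 0.0562]
tcp_rot: [-0.001, 0.794, -0.608, 0.001]
wrist_force: [0.4, -1.2, 0.4]
gripper_width: 0.727
time_s: 13.05
tool_pos: [0.5183, -0.1807, 0.0557]
tcp_rot: [-0.0, 0.794, -0.608, 0.001]
wrist_force: [-0.8, 1.0, 5.7]
gripper_width: 0.573
```

```bash
python3 -m pendant '[[[0,0,0],[0,0,0],60],[[0,0,0],[0,0,0],0],[[0,0,0],[0,0,0],0],[[0,0,0],[0,0,-0.14],0],[[0,0,0],[0,0,-0.28],0]]'; python3 -m pendant '[[[0,0,0],[0,0,-0.14],0],[[0,0,0],[0,0,-0.28],0],[[0,0,0],[0,0,-0.42],0],[[0,0,0],[0,0,-0.56],0],[[0,0,0],[0,0,-0.70],0]]';python3 -m pendant '[[[0,0,0],[0,0,-0.14],0],[[0,0,0],[0,0,-0.28],0],[[0,0,0],[0,0,-0.42],0],[[0,0,0],[0,0,-0.56],0],[[0,0,0],[0,0,-0.59],60]]' 4;python3 -m pendant '[[[0,0,0],[0,0,0],90],[[0,0,0],[0,0,0],120],[[0,0,0],[0,0,0],130],[[0,0,0],[0,0,0],130],[[0,0,0],[0,0,0],130]]' 4
```

```text
time_s: 13.55
tool_pos: [0.5177, -0.1806, 0.0543]
tcp_rot: [-0.0, -0.699, 0.715, 0.0]
wrist_force: [-0.9, -0.2, 0.7]
gripper_width: 0.94
time_s: 14.05
tool_pos: [0.5177, -0.1806, 0.0542]
tcp_rot: [-0.0, -0.411, 0.912, 0.0]
wrist_force: [-0.1, -0.4, 0.3]
gripper_width: 1.001
time_s: 14.55
tool_pos: [0.5177, -0.1806, 0.0543]
tcp_rot: [-0.0, -0.13, 0.991, 0.0]
wrist_force: [-0.5, 0.4, -0.4]
gripper_width: 0.962
time_s: 15.05
tool_pos: [0.5177, -0.1805, 0.0546]
tcp_rot: [-0.0, -0.131, 0.991, 0.0]
wrist_force: [-0.1, 0.6, 0.6]
gripper_width: 0.574
```

```bash
python3 -m pendant '[[[0,0,0],[0,0,0],255],[[0,0,0],[0,0,0],255],[[0,0,0],[0,0,0],255],[[0,0,3],[0,0,0],255],[[0,0,8],[0,0,0],255]]' 35; python3 -m pendant '[[[0,0,10],[0,0,0],255],[[0,0,25],[0,0,0],255],[[0,0,50],[0,0,0],255],[[0,0,80],[0,0,0],255],[[0,0,110],[0,0,0],255]]'; python3 -m pendant '[[[0,0,20],[0,0,0],255],[[0,20,40],[0,0,0],255],[[0,60,60],[0,0,0],255],[[0,100,80],[0,0,0],255],[[0,145,90],[0,0,0],255]]'
```

```text
time_s: 15.55
tool_pos: [0.5172, -0.1806, 0.0622]
tcp_rot: [-0.001, -0.131, 0.991, 0.0]
wrist_force: [-0.3, -1.1, -2.1]
gripper_width: 0.564
time_s: 16.05
tool_pos: [0.5175, -0.1807, 0.1742]
tcp_rot: [0.0, -0.131, 0.991, -0.0]
wrist_force: [0.7, 0.3, -1.9]
gripper_width: 0.564
time_s: 16.55
tool_pos: [0.5181, -0.0347, 0.2654]
tcp_rot: [0.002, -0.13, 0.991, -0.0]
wrist_force: [2.2, -0.3, -1.8]
gripper_width: 0.569
```

```bash
python3 -m pendant '[[[2,48,0],[0,0,0],255],[[4,96,0],[0,0,0],255],[[6,144,0],[0,0,0],255],[[8,190,0],[0,0,0],255],[[8.5,217.4,0],[0,0,0],255]]'; python3 -m pendant '[[[0,0,0],[0,0,0],255],[[0,0,0],[0,0,0],255],[[0,0,0],[0,0,0],255]]'
python3 - <<'E'
from h import *
c=cam('scene'); i=c['image'][125:245,326:446]; cv2.imwrite('pics/s3.png',cv2.resize(cv2.convertScaleAbs(i,alpha=1.4),(600,600),interpolation=cv2.INTER_CUBIC))
print(c['s']['tool_pos'],c['s']['wrist_force'],c['s']['moment'])
E
```

```text
time_s: 17.05
tool_pos: [0.5259, 0.1847, 0.2632]
tcp_rot: [0.0, -0.132, 0.991, 0.0]
wrist_force: [0.1, -0.5, -1.7]
gripper_width: 0.563
time_s: 17.35
tool_pos: [0.5261, 0.1809, 0.2629]
tcp_rot: [-0.0, -0.131, 0.991, -0.0]
wrist_force: [0.4, 0.0, -2.2]
gripper_width: 0.567
[0.5260549  0.18088719 0.26287576] [ 0.44003528  0.03799107 -2.2149625 ] [-0.06841622  0.01757548  0.01475913]
```

View pics/s3.png

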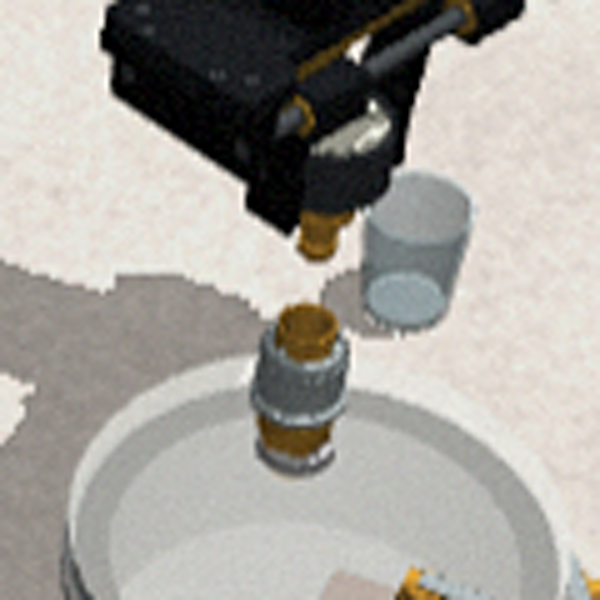

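The gauge hangs upright above the mouth and the sleeve stays back. I'll lower it and feel for contact.

```bash
python3 -m pendant '[[[0,1,-12],[0,0,0],255],[[0,1,-22],[0,0,0],255],[[0,1,-28],[0,0,0],255],[[0,1,-30],[0,0,0],255],[[0,1,-30],[0,0,0],255]]'; python3 -m pendant '[[[0,0,-2],[0,0,0],255],[[0,0,-4],[0,0,0],255],[[0,0,-6],[0,0,0],255],[[0,0,-8],[0,0,0],255]]'
```

```text
time_s: 17.9
tool_pos: [0.5262, 0.1825, 0.2319]
tcp_rot: [-0.0, -0.131, 0.991, -0.0]
wrist_force: [-0.2, -0.2, -2.2]
gripper_width: 0.561
time_s: 18.3
tool_pos: [0.5263, 0.1828, 0.2245]
tcp_rot: [0.0, -0.131, 0.991, 0.0]
wrist_force: [-0.9, -0.4, -2.2]
gripper_width: 0.564
```

```bash
python3 -m pendant '[[[0,0,-1.5],[0,0,0],255],[[0,0,-3],[0,0,0],255],[[0,0,-3],[0,0,0],255]]'
```

```text
time_s: 18.6
tool_pos: [0.5262, 0.1827, 0.2213]
tcp_rot: [-0.0, -0.131, 0.991, -0.0]
wrist_force: [0.4, 0.6, -2.1]
gripper_width: 0.563
```

```bash
python3 -m pendant '[[[0,-0.8,-1.5],[0,0,0],255],[[0,-0.8,-3],[0,0,0],255],[[0,-0.8,-3],[0,0,0],255]]';  python3 -m pendant '[[[0,0,-1],[0,0,0],255],[[0,0,-2],[0,0,0],255],[[0,0,-3],[0,0,0],255],[[0,0,-3],[0,0,0],255]]'
```

```text
time_s: 18.9
tool_pos: [0.5261, 0.1819, 0.2183]
tcp_rot: [-0.0, -0.131, 0.991, -0.0]
wrist_force: [0.1, 0.4, -2.2]
gripper_width: 0.566
time_s: 19.3
tool_pos: [0.5262, 0.1819, 0.2153]
tcp_rot: [-0.0, -0.131, 0.991, -0.0]
wrist_force: [0.2, -0.4, -2.0]
gripper_width: 0.566
```

```bash
python3 -m pendant '[[[0,0,-1],[0,0,0],255],[[0,0,-2],[0,0,0],255],[[0,0,-3],[0,0,0],255],[[0,0,-3],[0,0,0],255]]';  python3 -m pendant '[[[0,0,-1],[0,0,0],255],[[0,0,-2],[0,0,0],255],[[0,0,-3],[0,0,0],255],[[0,0,-3],[0,0,0],255]]'
```

```text
time_s: 19.7
tool_pos: [0.5262, 0.182, 0.2123]
tcp_rot: [-0.0, -0.131, 0.991, -0.0]
wrist_force: [-0.7, 0.7, -2.9]
gripper_width: 0.568
time_s: 20.1
tool_pos: [0.5262, 0.182, 0.2094]
tcp_rot: [-0.0, -0.131, 0.991, -0.0]
wrist_force: [-0.2, 0.2, -1.4]
gripper_width: 0.564
```

```bash
python3 -m pendant '[[[0,0,-1],[0,0,0],255],[[0,0,-2],[0,0,0],255],[[0,0,-3],[0,0,0],255],[[0,0,-3],[0,0,0],255]]'
```

```text
time_s: 20.5
tool_pos: [0.5262, 0.182, 0.2063]
tcp_rot: [-0.0, -0.131, 0.991, -0.0]
wrist_force: [-0.4, 0.3, -2.4]
gripper_width: 0.564
```

Still sliding freely, so the alignment is good. The next few millimetres should bring the seating resistance, so I'll go in smaller steps.

```bash
python3 -m pendant '[[[0,0,-0.7],[0,0,0],255],[[0,0,-1.4],[0,0,0],255],[[0,0,-2],[0,0,0],255],[[0,0,-2],[0,0,0],255]]'
```

```text
time_s: 20.9
tool_pos: [0.5266, 0.1821, 0.2049]
tcp_rot: [0.0, -0.131, 0.991, 0.0]
wrist_force: [-0.6, -0.4, -0.5]
gripper_width: 0.565
```

```bash
python3 -m pendant '[[[0,0,-0.5],[0,0,0],255],[[0,0,-1],[0,0,0],255],[[0,0,-1.5],[0,0,0],255],[[0,0,-1.5],[0,0,0],255]]'
```

```text
time_s: 21.3
tool_pos: [0.5269, 0.1822, 0.2045]
tcp_rot: [0.001, -0.131, 0.991, 0.0]
wrist_force: [-0.2, 0.5, 5.5]
gripper_width: 0.566
```

```bash
python3 -m pendant '[[[0,0,-0.5],[0,0,0],255],[[0,0,-1],[0,0,0],255],[[0,0,-1],[0,0,0],255]]'
```

```text
time_s: 21.6
tool_pos: [0.5271, 0.1822, 0.2043]
tcp_rot: [0.002, -0.131, 0.991, 0.0]
wrist_force: [-2.6, -0.6, 7.1]
gripper_width: 0.565
```

```bash
python3 -m pendant '[[[-0.4,0,-0.5],[0,0,0],255],[[-0.7,0,-1],[0,0,0],255],[[-0.7,0,-1],[0,0,0],255]]'
```

```text
time_s: 21.9
tool_pos: [0.5269, 0.1822, 0.2038]
tcp_rot: [0.002, -0.132, 0.991, 0.0]
wrist_force: [-1.1, -0.5, 8.6]
gripper_width: 0.568
```

```bash
python3 -m pendant '[[[-0.2,0,-0.5],[0,0,0],255],[[-0.3,0,-1],[0,0,0],255],[[-0.3,0,-1],[0,0,0],255]]'
python3 - <<'E'
from h import *
c=cam('scene'); i=c['image'][125:245,326:446]; cv2.imwrite('pics/s4.png',cv2.resize(cv2.convertScaleAbs(i,alpha=1.4),(600,600),interpolation=cv2.INTER_CUBIC))
print(c['s']['tool_pos'],c['s']['wrist_force'],c['s']['moment'])
E
```

```text
time_s: 22.2
tool_pos: [0.5265, 0.1822, 0.2023]
tcp_rot: [0.002, -0.131, 0.991, 0.0]
wrist_force: [-0.0, -1.3, 3.8]
gripper_width: 0.562
[0.52649297 0.1821912  0.20228698] [-0.03084616 -1.28746816  3.76646506] [-0.32984818  0.07535362 -0.00722058]
```

View pics/s4.png

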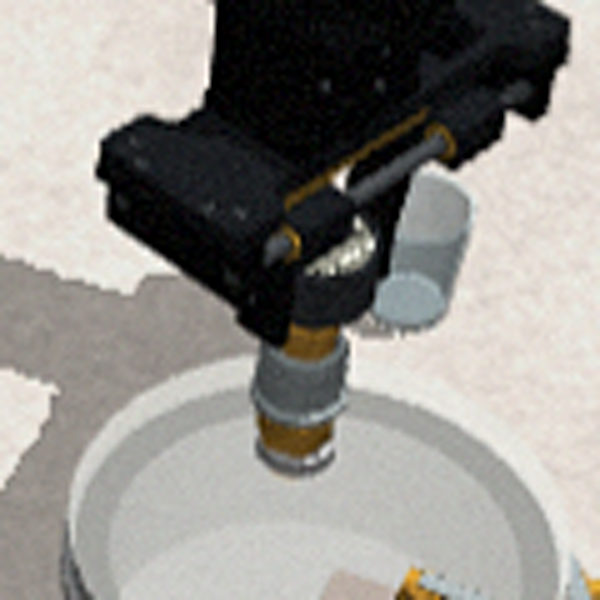

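The plug is nearly in and the sleeve is still back. I'll keep pressing gently.

```bash
python3 -m pendant '[[[0,0,-0.4],[0,0,0],255],[[0,0,-0.8],[0,0,0],255],[[0,0,-0.8],[0,0,0],255]]'
```

```text
time_s: 22.55
tool_pos: [0.5265, 0.1824, 0.2015]
tcp_rot: [0.002, -0.131, 0.991, 0.0]
wrist_force: [-0.5, -0.9, 8.7]
gripper_width: 0.568
```

```bash
python3 -m pendant '[[[0,0,-0.4],[0,0,0],255],[[0,0,-0.8],[0,0,0],255],[[0,0,-0.8],[0,0,0],255]]'
```

```text
time_s: 22.85
tool_pos: [0.5266, 0.1824, 0.2013]
tcp_rot: [0.002, -0.132, 0.991, 0.0]
wrist_force: [-1.3, -0.9, 11.4]
gripper_width: 0.565
```

```bash
python3 -m pendant '[[[0,0,-0.4],[0,0,0],255],[[0,0,-0.8],[0,0,0],255],[[0,0,-0.8],[0,0,0],255]]'
```

```text
time_s: 23.15
tool_pos: [0.5267, 0.1824, 0.2013]
tcp_rot: [0.003, -0.132, 0.991, 0.0]
wrist_force: [-3.6, -0.6, 14.8]
gripper_width: 0.565
```

Run:
```python
from h import *
c=cam('scene'); i=c['image'][125:245,326:446]; cv2.imwrite('pics/s5.png',cv2.resize(cv2.convertScaleAbs(i,alpha=1.4),(600,600),interpolation=cv2.INTER_CUBIC))
print(c['s']['tool_pos'],c['s']['wrist_force'],c['s']['moment'])
```

```text
[0.52668732 0.1823845  0.20130722] [-3.64800935 -0.61476383 14.8469262 ] [-0.18297015  1.06760828 -0.0651515 ]
```

View pics/s5.png

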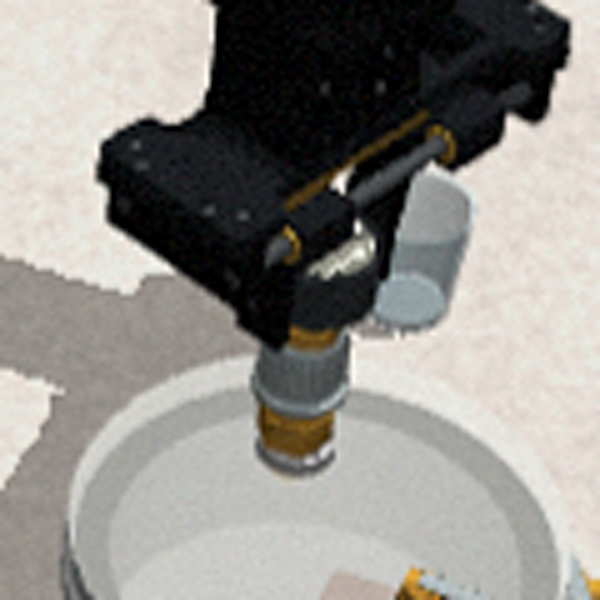

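The sleeve has sprung forward: it sits about 6 mm higher, more of the hexagon shows, and the flange is down on the rim. I'll relax the push, then let go.

```bash
python3 -m pendant '[[[0,0,1],[0,0,0],255],[[0,0,2],[0,0,0],255],[[0,0,3],[0,0,0],255],[[0,0,4],[0,0,0],255],[[0,0,4],[0,0,0],255]]'
```

```text
time_s: 23.7
tool_pos: [0.5257, 0.1823, 0.2017]
tcp_rot: [0.001, -0.131, 0.991, 0.0]
wrist_force: [1.7, 1.0, 2.3]
gripper_width: 0.568
```

```bash
python3 -m pendant '[[[0,0,0],[0,0,0],100],[[0,0,0],[0,0,0],60],[[0,0,0],[0,0,0],20],[[0,0,0],[0,0,0],0],[[0,0,0],[0,0,0],0]]'; python3 -m pendant '[[[0,0,0],[0,0,0],0],[[0,0,5],[0,0,0],0],[[0,0,20],[0,0,0],0],[[0,0,50],[0,0,0],0],[[0,0,90],[0,0,0],0]]';python3 -m pendant '[[[-20,-40,10],[0,0,0],0],[[-30,-80,10],[0,0,0],0],[[-40,-120,10],[0,0,0],0],[[-50,-160,10],[0,0,0],0],[[-50,-160,10],[0,0,0],0]]';python3 - <<'E'
from h import *
c=cam('scene'); i=c['image'][125:245,326:446]; a=cv2.resize(cv2.convertScaleAbs(i,alpha=1.4),(390,390),interpolation=cv2.INTER_CUBIC)
t=cam('top'); i=t['image'][220:290,194:264]; b=cv2.resize(cv2.convertScaleAbs(i,alpha=1.6),(390,390),interpolation=cv2.INTER_CUBIC)
cv2.imwrite('pics/f1.png',np.hstack([a,b])); cv2.imwrite('pics/f2.png',c['image'])
np.savez('sf.npz',**{k:v for k,v in c.items() if k!='s'});np.savez('tf.npz',**{k:v for k,v in t.items() if k!='s'})
print(c['s']['tool_pos'],c['s']['wrist_force'])
E
```

```text
time_s: 24.2
tool_pos: [0.5251, 0.1819, 0.2013]
tcp_rot: [-0.0, -0.131, 0.991, -0.0]
wrist_force: [-0.1, 0.9, 0.4]
gripper_width: 0.89
time_s: 24.7
tool_pos: [0.5244, 0.1815, 0.2913]
tcp_rot: [-0.002, -0.131, 0.991, -0.001]
wrist_force: [1.0, 1.0, 0.6]
gripper_width: 0.999
time_s: 25.2
tool_pos: [0.4737, 0.0187, 0.3027]
tcp_rot: [0.0, -0.129, 0.992, -0.0]
wrist_force: [0.7, -0.0, -0.1]
gripper_width: 1.001
[0.47374704 0.01870967 0.30267479] [ 0.68409296 -0.04286031 -0.08975585]
```

View pics/f1.png

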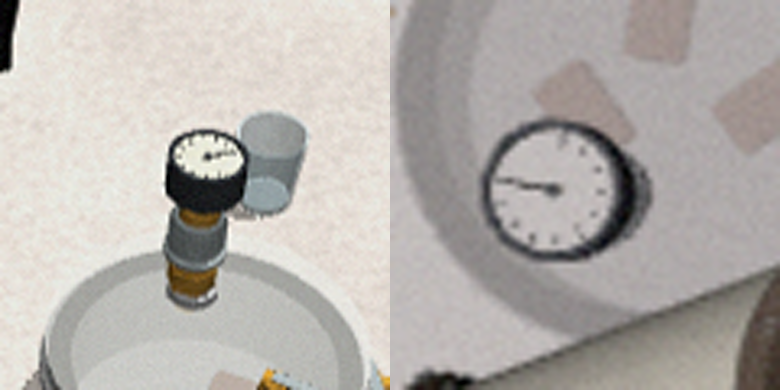

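View pics/f2.png

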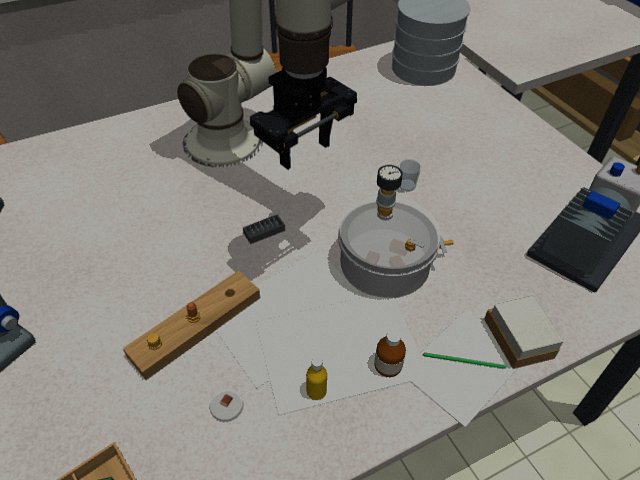

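The gauge stands in the coupler, the rack hole is empty, and everything else sits where it was. I'll compare the sleeve position with the first image at the same zoom and check the dial height.

Run:
```python
from h import *
s0,t0,s,t=[dict(np.load(f'{n}.npz')) for n in['scene0','top0','sf','tf']]
f=lambda c:cv2.resize(cv2.convertScaleAbs(c['image'][160:225,356:416],alpha=1.5),(390,422),interpolation=cv2.INTER_CUBIC)
cv2.imwrite('pics/cmp.png',np.hstack([f(s0),f(s)]))
# dial: scene crop (326,125)/3.25 ; top crop (194,220)/5.571
u=(205+.5)/3.25-.5+326; v=(156+.5)/3.25-.5+125
u2=(555-390+.5)/5.571-.5+194; v2=(189+.5)/5.571-.5+220
print((u,v),(u2,v2),tri((s,u,v),(t,u2,v2)))
```

```text
(388.7307692307692, 172.65384615384616) (223.20741339077364, 253.51543708490397) (array([0.52758148, 0.18073887, 0.22660706]), np.float64(0.0013252518611706978))
```

View pics/cmp.png

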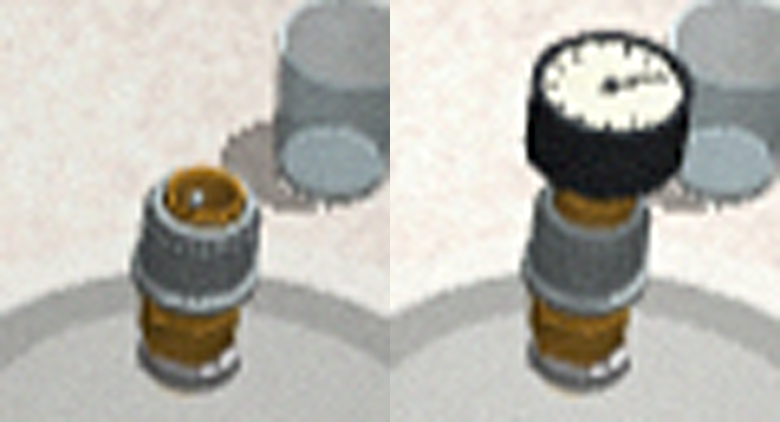

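```bash
python3 -c "
from station import robot
s=robot.get_state();print(s['time_s'],s['joint_vel'].round(3));robot.finish_job()"
```

```text
25.3 [ 0.029  0.02   0.011 -0.001  0.003 -0.002]
the job is handed in; nothing more can be done
```

The gauge is seated and locked in the coupler, and I handed the job in at 25.3 s of the 67 s allowed. No verdict came back, so this rests on my own checks.

- **Sleeve:** I gripped it and drew it down against about 11 N, then let go. It stayed back for over 0.5 s with the wrist force near zero.
- **Centring:** I found the coupler's axis by gripping the sleeve in one direction and the nose in the other. I squeezed the gauge both ways in the rack before lifting it.
- **Seating:** The plug slid in freely until the last few millimetres. It then met about 9–11 N, and the sleeve sprang forward. I kept pressing for a few more steps before seeing this, so contact peaked at about 17 N by my estimate, under the 25 N limit.

**Last checks:**
- The sleeve looks exactly as far forward as in the first picture.
- The dial triangulates to about 0.227 m, which puts the case centre about 96–98 mm above the port, inside the 91.5–110.5 mm range. The grip height gave 96 mm.
- The gauge looks upright in both views.
- The gripper is open and well clear, and nothing else on the bench appears to have moved.

I judged the sleeve position and uprightness by eye. The camera estimates disagreed with each other by 2–4 mm in places. I took the felt coupler centre over them; after that the plug went in without catching on the rim.

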